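# Fit the sleeve and unclip the slide cassette

## Task

Two metal sleeves stand on the bench: find the one whose bore slides over the upright pin on the white slide cassette and push it fully down onto the pin while the cassette is still in its dock, leaving the sleeve that is too tight on the bench. Then pinch the cassette's two side catches together and lift it out, level and with its sleeve on, at least 10 cm straight up above the dock. Finish while still holding it there by the pinched catches (do not put it down), and leave the other things on the bench where they are.

Things in the scene. Friction and masses are not known exactly. Their poses are not given: they have to be found in the camera images.
- dock: Fixed grey dock for the cassette: an open-topped rectangular well 126 x 66 mm outside and 38 mm high, floor 8 mm above the bench, with a white box (60 x 100 x 44 mm high) joined at its +x end, centred 93 mm from the origin. Origin: centre of the well's underside, on the bench; x along the well towards the white box, z up. Lips along the top of both long inner sides (32 to 38 mm above the bench) hold the cassette's catch teeth down; inside width between the lips 43 mm.
- cassette: White slide cassette, 110 mm long (x), 40 mm wide at its end blocks, block tops 50 mm above its underside; with the catches 48 mm wide and 76 mm high; about 0.26 kg, mass varies. Origin: centre of its underside. Axes: x along its length, the pin is on the end block at -x; z up. It starts latched in the dock, axes parallel to the dock's, underside on the dock floor 8 mm above the bench, with 1.5 mm play all round.
- cassette_grip (a point): Point midway between the two catch plates, 58 mm above the cassette's underside. The catch plates face +y and -y of the cassette: each 30 mm long (x), 40 mm high (from 36 to 76 mm above the underside), outer faces at y = +24 and -24 mm, 48 mm apart when free and 36 mm apart when fully pinched. The plates' lower edges stand 6 mm above the top of the dock wall, nothing stands beside them. Same axes as the cassette.
- catch_left (a joint): How far the catch on the cassette's +y side is pushed in: 0 free (spring out), 0.006 m fully in. A spring pushes back with 3 N at 0 rising to 6 N at full travel. Its tooth, under the dock's lip, is clear of the lip from about 0.0045 m on; it slides straight in along y.
- catch_right (a joint): The same for the catch on the cassette's -y side: 0 free, 0.006 m fully in.
- pin_foot (a point): Foot of the steel pin, at its centre, on the top of the cassette's end block (43 mm from the cassette's centre towards -x). The pin stands up 25 mm, 11.5 mm in diameter, the top 8 mm tapering to 5 mm. Same axes as the cassette.
- sleeve_a_center (a point): Centre, half-way up, of the first aluminium sleeve: an upright tube 24 mm in outer diameter, 30 mm tall, with a bore 14 mm in diameter right through; stands on the bench, 30 g. Its z axis is the bore.
- sleeve_b_center (a point): Centre, half-way up, of the second aluminium sleeve: same outside (24 mm diameter, 30 mm tall) but a bore of only 8 mm; stands on the bench.
- sleeve_a: The first sleeve (14 mm bore) again; origin at the centre of its lower end.
- sleeve_b: The second sleeve (8 mm bore) again; origin at the centre of its lower end.
- beaker: Bystander: open glass beaker, 62 mm diameter, 70 mm tall. Origin: centre of its underside.
- jar: Bystander: white jar with black cap, 60 mm diameter, 85 mm tall. Origin: centre of its underside.
- bottle: Bystander: amber bottle, 68 mm diameter, 160 mm tall. Origin: centre of its underside.
- microplate: Bystander: clear flat well plate 127 x 85 x 14 mm. Origin: centre of its underside.
- tip_box: Bystander: grey box with clear lid, 82 x 117 x 68 mm tall. Origin: centre of its underside.
- spatula: Bystander: thin steel spatula, 170 x 12 x 4 mm, lying on the bench between the robot and the dock. Origin: its middle, underside.

How it is judged:
On the way, in this order (a step that is already met when the one before it is completed fails the run):
1. the fitting sleeve is fully down on the pin and let go, the cassette still latched in its dock (horizontal distance between sleeve_a_center and pin_foot below 0.004 m and z of sleeve_a_center in the frame of pin_foot between 0.012 and 0.019 m and angle between the z axis of sleeve_a and the z axis of cassette, either way round below 0.12 rad and z of cassette in the frame of dock below 0.012 m and horizontal distance between cassette and dock below 0.006 m and value of joint each of catch_left, catch_right below 0.003 m and contact force between the fingers and sleeve_a below 0.1 N), for 0.2 s.
2. both catches are pinched in while the cassette is still in its dock (z of cassette in the frame of dock below 0.012 m and horizontal distance between cassette and dock below 0.006 m and value of joint each of catch_left, catch_right above 0.0042 m and horizontal distance between sleeve_a_center and pin_foot below 0.004 m and z of sleeve_a_center in the frame of pin_foot between 0.012 and 0.019 m and angle between the z axis of sleeve_a and the z axis of cassette, either way round below 0.12 rad), for 0.05 s.
At the end, for the whole second after the job is handed in: Fingers hold the cassette still and level (0.2 rad), both catches in over 4.2 mm, 80 mm or more above its seat, within 100 mm sideways of the dock, off the dock; fitting sleeve on the pin within 4 mm, not gripped; tight sleeve on the bench (below 30 mm) (z of cassette in the frame of dock above 0.088 m and horizontal distance between cassette and dock below 0.1 m and angle between cassette's own z axis and vertical below 0.2 rad and contact force between the fingers and cassette above 3 N and contact force between cassette and dock below 0.1 N and linear speed of cassette below 0.03 m/s and value of joint each of catch_left, catch_right above 0.0042 m and horizontal distance between sleeve_a_center and pin_foot below 0.004 m and z of sleeve_a_center in the frame of pin_foot between 0.012 and 0.019 m and angle between the z axis of sleeve_a and the z axis of cassette, either way round below 0.12 rad and contact force between the fingers and sleeve_a below 0.1 N and height (world z) of sleeve_b below 0.03 m and contact force between sleeve_b and cassette below 0.1 N); the arm keeps its last pose, push and grip.
It fails at once if a bystander (beaker, jar, bottle, microplate, tip box, spatula) is moved more than 30 mm (distance of any of beaker, jar, bottle, microplate, tip_box, spatula from where it was at the start of the episode above 0.03 m).
It also fails if it takes over 48 s, if anything falls off the work surface, if the arm or the gripper's body presses on something with over 40 N, if the wrist force passes 120 N, or if a joint passes its speed limit or range.

## Robot

A 7-joint arm with a two-finger parallel gripper is mounted at the origin on the work surface. World frame = base frame: x ahead of the robot, y to its left, z up, the work surface at z = 0. Lengths are in m, angles in rad, forces in N, time in s.
With the tool pointing down it reaches from about 0.425 to 0.925 m from the base axis. Payload 6.8 kg.
Tool frame: the origin (TCP) lies midway between the tips of the shut fingers; the grasp point (between the pads) lies 19 mm behind it; y points along the fingers, x is the direction in which the jaws open and shut, and the axes are right-handed (so a half turn about y gives the same grasp; the last joint's range is limited). The gripper opens to 85 mm and grips with 20 to 120 N. Pads are 22 mm wide; open, the fingers measure 114 mm over their backs; the gripper's body (76 mm by 85 mm) begins 54 mm behind the grasp point. The pads swing forward as they close: fully open they stand 13 mm farther back than shut.
Start: joints at [-1.37, 0.477, 0.022, 1.555, -0.011, 1.109, -0.083], TCP at [0.205, 0.643, 0.199] pointing down, gripper open.
Joint ranges: [-2.96, 2.96], [-0.34, 2.1], [-1.41, 1.46], [0.24, 2.44], [-1.37, 4.51], [0.17, 1.92], [-2.96, 2.96]. Speed limits (rad/s): [2.39, 2.39, 3.14, 3.14, 3.14, 3.14, 3.14].

## Interface

Orientations are given as a rotation vector (axis times angle).
In Python, from bench import env gives the robot as it stands.
- The arm moves only by the shell command python3 -m pendant 'ROWS' [FORCE]. ROWS is text: rows parted by semicolons, each of 7 numbers parted by spaces: the shift along the tool's x, y, z in m, then the turn, a rotation vector about the tool's x, y, z in rad, then the opening, from -1 (shut) to 1 (fully open), so that 0 is half open. A call has 1 to 10 rows; each row shifts and turns the commanded pose from where the row before left it, along the tool's axes as they then stand; what a row does not reach is not made up. A row lasts 1/8 s, in which the tool goes at most 62.5 mm and 10.7 degrees, less where a joint would pass 70% of its speed; a pose out of reach is approached as far as the arm can. A call with a gripper value outside its range is refused whole. The fingers move at their own pace and stop on an object; FORCE is the grip in N (left out, the last holds). Time passes only in rows, so rows that do not move let the fingers close. It gives the time, the measured TCP pose, the force and the opening at its end, in the units of the state.
- env.get_obs(): the state, without advancing time (a new reading comes with each control period).
- env.snapshot(name): name is "scene" or "top" or "wrist"; returns a dict with "pixels" (384x512x3 uint8, red, green, blue), "camera_matrix" (3x3 intrinsics, pixels), "eye" and "orientation" of the camera in the world. Camera axes: x right, y down, z forward; pixel columns grow to the right and rows downward; lengths in m; the calibration is good to about 2 mm. A picture is of the moment at which its call begins. There is no depth.
- env.close_job(): hands the job in, once; it reports no verdict.
The state is a dict: "time": time; "joint_pos": joint angles; "joint_velocities": joint speeds; "joint_torque": joint torques, N m; "tcp_pos": TCP position; "tcp_rot": TCP orientation; "force": force on the tool from outside, world axes, zero at the start; "ft_torque": the same for the moment, N m; "grip_width": finger opening in m.
Only numpy, scipy, OpenCV 4.12 (cv2) and the standard library are available. Lean on these libraries where they do the work, as an engineer would, in place of code of your own. Each camera call takes 0.05 s, during which the arm holds its last target. There are 200 camera calls.

## Working session

There is one attempt and no reset: what is moved stays moved. The work goes in short steps, Python scripts to look and compute and a shell command to move; the robot and the scene stay as the last step left them, time stands still between calls to the robot, and variables do not carry over. Pictures are saved under pics/ and viewed, about 8 in all and at most 12, crops included, and the job is handed in when it is done.

```bash
mkdir -p pics; ls; cat > h.py <<'E'
import cv2,numpy as np
from scipy.spatial.transform import Rotation as R
from bench import env
def snap(n,f):
    s=env.snapshot(n); cv2.imwrite('pics/'+f,s['pixels'][:,:,::-1]); np.save('pics/'+f[:-4]+'.npy',s,allow_pickle=True); return s
def load(f): return np.load('pics/'+f+'.npy',allow_pickle=True).item()
def rot(s):
    o=np.array(s['orientation'],float)
    return o if o.shape==(3,3) else R.from_rotvec(o).as_matrix() if o.size==3 else R.from_quat(o).as_matrix()
def ray(s,u,v,z):
    d=rot(s)@np.linalg.inv(s['camera_matrix'])@np.array([u,v,1.]); e=np.array(s['eye'])
    return e+d*(z-e[2])/d[2]
def proj(s,p):
    q=s['camera_matrix']@(rot(s).T@(np.array(p)-s['eye'])); return q[:2]/q[2]
E
python3 - <<'E'
from h import *
o=env.get_obs(); print({k:np.round(v,3) for k,v in o.items()})
a=[snap(n,n+'0.png') for n in('scene','top','wrist')]
for s in a: print(s['eye'],s['orientation'],s['camera_matrix'])
cv2.imwrite('pics/m0.png',np.hstack([cv2.resize(s['pixels'][:,:,::-1],(400,300)) for s in (a[0],a[2])]))
cv2.imwrite('pics/t0.png',cv2.resize(a[1]['pixels'][:,:,::-1],(800,600)))
E
```

```text
pics
{'time': np.float64(0.0), 'joint_pos': array([-1.37 ,  0.478,  0.022,  1.556, -0.012,  1.109, -0.083]), 'joint_velocities': array([-0.002, -0.   , -0.001, -0.001, -0.002, -0.002,  0.001]), 'joint_torque': array([ 1.0000e-03, -5.9646e+01,  1.6080e+00, -2.8120e+01,  1.3000e-02,
        9.0000e-03, -0.0000e+00]), 'tcp_pos': array([0.205, 0.642, 0.198]), 'tcp_rot': array([-1.341, -0.978,  0.98 ]), 'force': array([ 0.628, -0.069, -0.802]), 'ft_torque': array([ 0.012, -0.026, -0.022]), 'grip_width': np.float64(0.086)}
[ 1.15276876 -0.49022571  1.06528829] [-2.23579733 -1.18936145  0.38530673] [[426.0251007    0.         250.13249752]
 [  0.         426.0251007  194.0332301 ]
 [  0.           0.           1.        ]]
[ 0.41041246 -0.03601994  1.4027323 ] [-2.15363543  2.1913535  -0.10712196] [[480.97186529   0.         259.97610465]
 [  0.         480.97186529 199.63242035]
 [  0.           0.           1.        ]]
[0.13916886 0.66449525 0.37377597] [2.34922366 1.71708187 0.23453711] [[300.68604719   0.         254.89032907]
 [  0.         300.68604719 186.56578301]
 [  0.           0.           1.        ]]
```

View pics/t0.png

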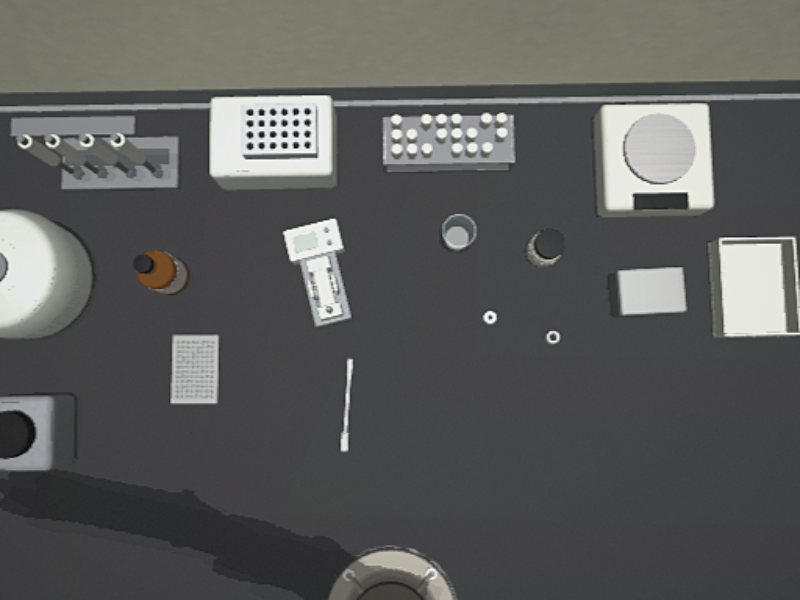

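View pics/m0.png

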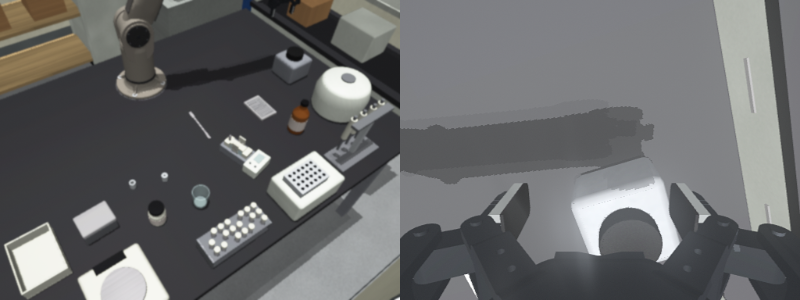

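Top view (800x600): ring with the larger hole at (553,337) is likely sleeve A, and the one with the small hole at (490,317) is likely B. The dock and cassette are around (325,290), with the white box towards the image top and the pin near (329,310). The spatula is at (347,405). The scene view agrees with this layout.

```bash
python3 - <<'E'
from h import *
s=load('top0'); im=s['pixels']; g=im.max(2)
for n,(u,v) in dict(A=(553,337),B=(490,317)).items():
    u,v=u*.64,v*.64; x0,y0=int(u)-9,int(v)-9
    c=(g[y0:y0+19,x0:x0+19]>120).astype(np.uint8)
    cs,_=cv2.findContours(c,cv2.RETR_EXTERNAL,2); k=max(cs,key=cv2.contourArea); (a,b),r=cv2.minEnclosingCircle(k)
    print(n,ray(s,a+x0,b+y0,.03),2*r, 'dark inside',int(cv2.contourArea(k))-c.sum())
for n,p,z in [('dock -x end left',(315,325),.038),('right',(352,318),.038),('pin',(329,310),.083),('box c',(314,240),.044),('boxcorners',(284,233),.044),('',(335,219),.044),('',(343,244),.044),('',(291,260),.044),('spat',(349,360),0),('',(344,450),0),('jar',(546,250),.085),('beaker',(459,228),.0)]:
    print(n,ray(s,p[0]*.64,p[1]*.64,z).round(3))
o=env.get_obs(); print(R.from_rotvec(o['tcp_rot']).as_matrix().round(2))
w=load('wrist0');T=R.from_rotvec(o['tcp_rot']).as_matrix()
print('cam in tool',T.T@(w['eye']-o['tcp_pos']),(T.T@rot(w)).round(2))
big=im[170:240,150:370,::-1]; cv2.imwrite('pics/c0.png',cv2.resize(big,None,fx=3.6,fy=3.6,interpolation=cv2.INTER_CUBIC))
E
```

```text
A [ 0.49351572 -0.30607301  0.03      ] 8.60252571105957 dark inside 1
B [ 0.53282734 -0.19134332  0.03      ] 8.544203758239746 dark inside 18446744073709551607
dock -x end left [0.522 0.127 0.038]
right [0.534 0.059 0.038]
pin [0.544 0.097 0.083]
box c [0.678 0.127 0.044]
boxcorners [0.692 0.182 0.044]
 [0.716 0.088 0.044]
 [0.669 0.074 0.044]
 [0.641 0.169 0.044]
spat [0.458 0.069 0.   ]
 [0.293 0.079 0.   ]
jar [ 0.645 -0.29   0.085]
beaker [ 0.705 -0.142  0.   ]
[[ 0.3  -0.   -0.95]
 [ 0.95 -0.    0.3 ]
 [-0.   -1.   -0.  ]]
cam in tool [ 0.00061003 -0.17562788  0.06935066] [[ 1.    0.   -0.  ]
 [ 0.   -0.27  0.96]
 [ 0.   -0.96 -0.27]]<stdin>:7: RuntimeWarning: overflow encountered in scalar subtract
```

```bash
python3 -m pendant '0 0 0 0 -0.142 0 1;0 0 0 0 -0.142 0 1;0 0 0 0 -0.142 0 1;0 0 0 0 -0.142 0 1;-.051 0 -.017 0 0 0 1;-.051 0 -.017 0 0 0 1;-.051 0 -.017 0 0 0 1;-.051 0 -.017 0 0 0 1;-.051 0 -.017 0 0 0 1;-.051 0 -.017 0 0 0 1' 40
python3 -m pendant '-.051 0 -.017 0 0 0 1;-.051 0 -.017 0 0 0 1;-.051 0 -.017 0 0 0 1;-.051 0 -.017 0 0 0 1;-.051 0 -.017 0 0 0 1;-.051 0 -.017 0 0 0 1;0 0 0 0 0 0 1;0 0 0 0 0 0 1'
python3 - <<'E'
from h import *
s=snap('wrist','w1.png'); cv2.imwrite('pics/w1b.png',cv2.resize(s['pixels'][:,:,::-1],(800,600)))
E
```

```text
time: 1.4
tcp_pos: [0.3829, 0.3717, 0.1988]
tcp_rot: [-1.075, -1.397, 1.398]
force: [1.1, -0.2, -0.2]
grip_width: 0.0855
time: 2.4
tcp_pos: [0.5587, 0.1042, 0.1985]
tcp_rot: [-1.074, -1.397, 1.398]
force: [-1.0, -0.1, -0.2]
grip_width: 0.0855
```

View pics/w1b.png

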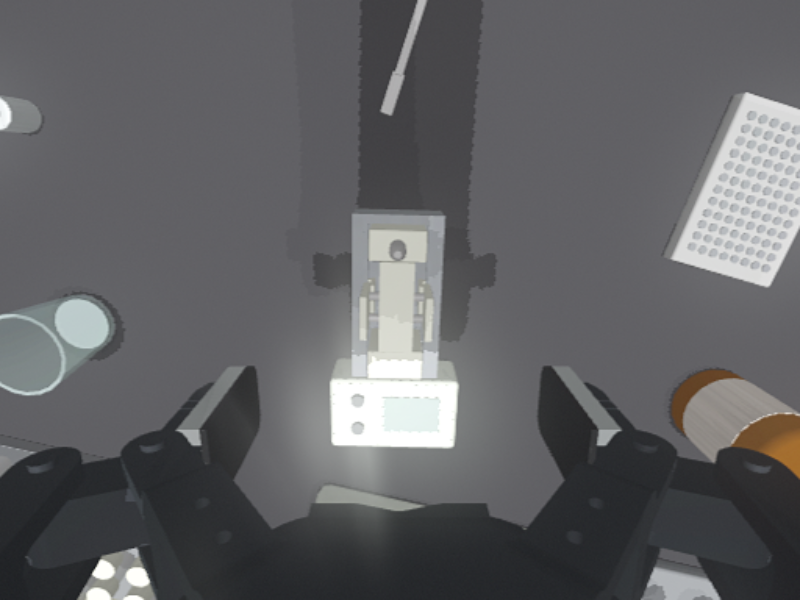

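Wrist view (800x600): the pin tip is at about (398,246). The dock's -x top edge runs (352,213)-(444,214), its side edges are at about x=352 and 438, and the box's far corners are (331,445) and (456,447). The catch plates are at x≈365 and 429. The jaws look well aligned with the dock.

```bash
python3 - <<'E'
from h import *
s=load('w1')
im=s['pixels'][:,:,::-1]
k=.64
P=lambda u,v,z: ray(s,u*k,v*k,z)
for n,p in {'dockL':(352,213,.038),'dockR':(444,214,.038),'dockL2':(352,376,.038),'dockR2':(437,376,.038),'boxfarL':(331,445,.044),'boxfarR':(456,447,.044),'boxnL':(331,378,.044),'boxnR':(457,380,.044),'pin':(398,246,.083)}.items(): print(n,P(*p).round(4))
o=env.get_obs(); T=R.from_rotvec(o['tcp_rot']).as_matrix(); print(np.degrees(np.arctan2(T[1,0],T[0,0])),T.round(3)[:,1])
cv2.imwrite('pics/w1c.png',cv2.resize(im[125:305,200:320],None,fx=4.4,fy=3.3*1.0,interpolation=cv2.INTER_CUBIC))
E
```

```text
dockL [0.5355 0.0651 0.038 ]
dockR [0.5195 0.1284 0.038 ]
dockL2 [0.6588 0.0942 0.038 ]
dockR2 [0.6417 0.1586 0.038 ]
boxfarL [0.7192 0.0918 0.044 ]
boxfarR [0.6952 0.1894 0.044 ]
boxnL [0.6616 0.0789 0.044 ]
boxnR [0.6383 0.1731 0.044 ]
pin [0.5423 0.1007 0.083 ]
104.93821340143329 [-0.001  0.001 -1.   ]
```

View pics/w1c.png

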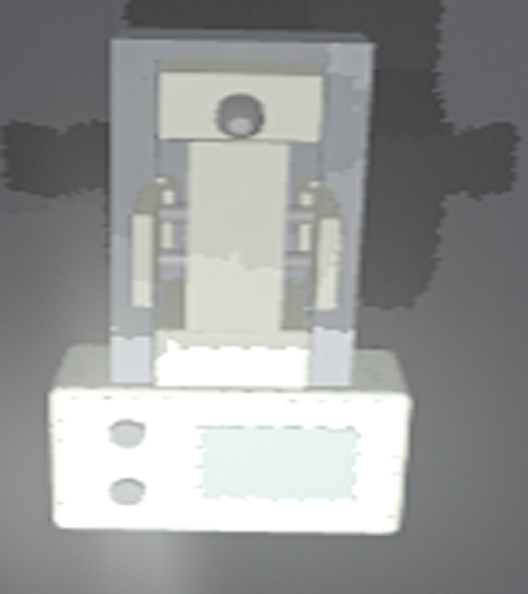

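Dock checks: the measured outline is 126.7 x 65.3 mm (nominal 126 x 66), its centre is (.589,.1115) and its yaw is about 13.8°. That puts the pin at (.547,.101), which agrees with the tip ray. Next, sleeve A.

```bash
python3 -m pendant '0 0 0 0 0.02 0 1;-.048 0 .020 0 0 0 1;-.048 0 .020 0 0 0 1;-.048 0 .020 0 0 0 1;-.048 0 .020 0 0 0 1;-.048 0 .020 0 0 0 1;-.048 0 .020 0 0 0 1;-.048 0 .020 0 0 0 1;-.048 0 .020 0 0 0 1;0 .04 0 0 0 0 1'
python3 -m pendant '0 .04 0 0 0 0 1;0 0 0 0 0 0 1;0 0 0 0 0 0 1'
python3 - <<'E'
from h import *
s=snap('wrist','w2.png'); cv2.imwrite('pics/w2b.png',cv2.resize(s['pixels'][:,:,::-1],(800,600)))
p=proj(s,(.4935,-.306,.03)); print(p/.64, proj(s,(.533,-.191,.03))/.64)
E
```

```text
time: 3.7
tcp_pos: [0.4955, -0.3128, 0.1615]
tcp_rot: [-1.099, -1.38, 1.38]
force: [1.5, 0.4, -1.2]
grip_width: 0.0854
time: 4.08
tcp_pos: [0.4958, -0.307, 0.1202]
tcp_rot: [-1.088, -1.385, 1.384]
force: [0.8, 0.4, 0.4]
grip_width: 0.0851
[399.46583311 278.41717278] [564.09400808 381.08066798]
```

View pics/w2b.png

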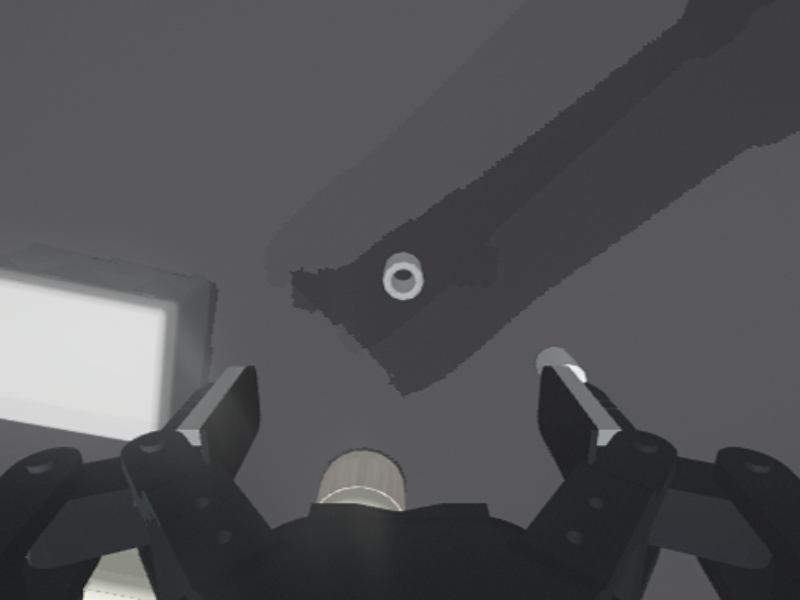

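The sleeve's top ring is centred at (403,280), outer about 40 px and hole about 25 px, so this is the 14 mm bore: sleeve A. The tip box is at x<215 and clear of the fingers.

```bash
cat >> h.py <<'E'
def to(p):
    o=env.get_obs(); T=R.from_rotvec(o['tcp_rot']).as_matrix(); print('yaw',np.degrees(np.arctan2(T[1,0],T[0,0])).round(2),'tilt',T[:,1].round(4),'tool shift mm',(T.T@(np.array(p)-o['tcp_pos'])*1000).round(1))
E
python3 - <<'E'
from h import *
s=load('w2'); p=ray(s,403*.64,280*.64,.03); print(p); p[2]=.006; to(p)
E
```

```text
[ 0.49393408 -0.30376791  0.03      ]
yaw 103.74 tilt [ 0.0026 -0.0011 -1.    ] tool shift mm [  4.2 114.7   1.5]
```

```bash
python3 -m pendant '.004 .034 .0015 0 0 0 1;0 .04 0 0 0 0 1;0 .04 0 0 0 0 1;0 0 0 0 0 0 1;0 0 0 0 0 0 -1;0 0 0 0 0 0 -1;0 0 0 0 0 0 -1;0 0 0 0 0 0 -1;0 0 0 0 0 0 -1;0 0 0 0 0 0 -1' 30
```

```text
time: 5.38
tcp_pos: [0.4922, -0.3036, 0.0049]
tcp_rot: [-1.086, -1.383, 1.383]
force: [0.2, -0.2, 0.1]
grip_width: 0.0003
```

```bash
python3 -m pendant '0 0 0 0 0 0 -1;0 0 0 0 0 0 -1;0 -.04 0 0 0 0 -1;0 -.05 0 0 0 0 -1;0 -.05 0 0 0 0 -1;0 0 0 0 0 0 -1;0 0 0 0 0 0 -1'
python3 - <<'E'
from h import *
s=snap('wrist','w3.png'); cv2.imwrite('pics/w3c.png',cv2.resize(s['pixels'][150:350,150:362,::-1],None,fx=3,fy=3,interpolation=cv2.INTER_CUBIC))
to((.5473,.1013,.15))
E
```

```text
time: 6.25
tcp_pos: [0.492, -0.3032, 0.1445]
tcp_rot: [-1.086, -1.383, 1.383]
force: [-0.3, 0.0, 0.6]
grip_width: 0.0003
yaw 103.71 tilt [-0.0018  0.001  -1.    ] tool shift mm [ 379.6   -5.9 -150. ]
```

View pics/w3c.png

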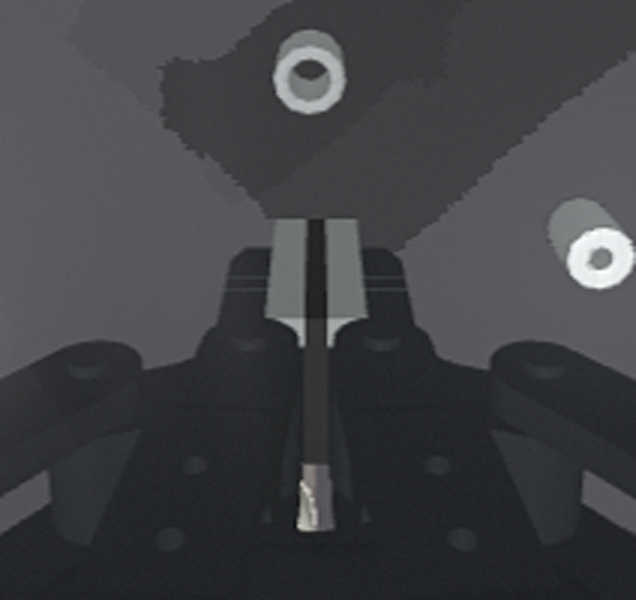

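The grip width read 0: the grasp missed. Sleeve A still stands, its top at crop (310,80), and B is at the right with a small bore. I'll compare A's position now with before.

```bash
python3 - <<'E'
from h import *
s=load('w3'); u,v=150+310/3,150+80/3
print(u,v,ray(s,u,v,.03),'base',ray(s,150+310/3,150+52/3,0.), 'eye',s['eye'])
o=env.get_obs(); T=R.from_rotvec(o['tcp_rot']).as_matrix();print((T.T@(s['eye']-o['tcp_pos'])).round(4)); print('tcp px',proj(s,o['tcp_pos']))
print(proj(s,o['tcp_pos']-T[:,2]*.011),proj(s,o['tcp_pos']+T[:,2]*.011))
t=load('top0'); print('B',ray(s,150+600/3,150+258/3,.03))
n=snap('top','top1.png'); g=n['pixels'].max(2)
for u,v in ((353,216),(314,203)):
  c=(g[v-9:v+10,u-9:u+10]>120).astype(np.uint8); k=max(cv2.findContours(c,0,2)[0],key=cv2.contourArea);(a,b),r=cv2.minEnclosingCircle(k); print(ray(n,a+u-9,b+v-9,.03),r)
E
```

```text
253.33333333333331 176.66666666666666 [ 0.49446814 -0.3032758   0.03      ] base [ 0.49151585 -0.30415003  0.        ] eye [ 0.42488651 -0.31862959  0.32026028]
[ 0.0009 -0.1764  0.0687]
tcp px [253.93557927 215.6181057 ]
[253.9493411  231.79343257] [253.92137393 198.92149121]
B [ 0.53274048 -0.18944014  0.03      ]Traceback (most recent call last):
  File "<stdin>", line 9, in <module>
ValueError: max() iterable argument is empty
```

```bash
python3 - <<'E'
from h import *
s=snap('scene','s1.png'); o=env.get_obs(); p=o['tcp_pos']; a=proj(s,p); print(a,proj(s,p+[0,0,.037]),proj(s,(.494,-.304,.03)))
x,y=int(a[0])-50,int(a[1])-60; print(x,y)
cv2.imwrite('pics/s1c.png',cv2.resize(s['pixels'][max(y,0):y+100,max(x,0):x+110,::-1],None,fx=6,fy=6,interpolation=cv2.INTER_CUBIC))
E
```

```text
[163.25028412 208.79488847] [161.11201172 200.47261935] [169.29893197 232.60002093]
113 148
```

View pics/s1c.png

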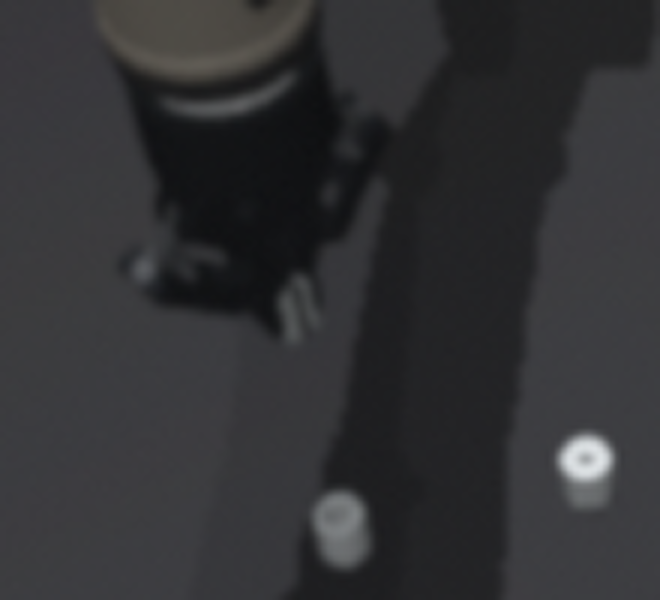

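The scene crop shows the closed tips at about (305,338). The reported TCP projects to (301,364), so the real tips sit roughly 20–35 mm above it. The wrist view gives the same sign. That explains the untouched sleeve: the fingers closed over its top. I'll calibrate by touching the bench with the shut fingers, beside the sleeve.

```bash
python3 -m pendant '0 0 .045 0 0 0 -1;0 .05 0 0 0 0 -1;0 .05 0 0 0 0 -1;0 .03 0 0 0 0 -1;0 .006 0 0 0 0 -1;0 0 0 0 0 0 -1;0 0 0 0 0 0 -1'; python3 -m pendant '0 .004 0 0 0 0 -1;0 .004 0 0 0 0 -1;0 0 0 0 0 0 -1;0 0 0 0 0 0 -1'
```

```text
time: 7.28
tcp_pos: [0.4495, -0.3149, 0.0101]
tcp_rot: [-1.089, -1.384, 1.383]
force: [-0.1, -0.4, -0.7]
grip_width: -0.0001
time: 7.78
tcp_pos: [0.4486, -0.3143, 0.0009]
tcp_rot: [-1.086, -1.383, 1.383]
force: [-0.8, -0.2, 0.4]
grip_width: 0.0
```

```bash
python3 -m pendant '0 .004 0 0 0 0 -1;0 .003 0 0 0 0 -1;0 0 0 0 0 0 -1'; python3 -m pendant '0 .004 0 0 0 0 -1;0 0 0 0 0 0 -1';python3 -m pendant '0 .004 0 0 0 0 -1;0 0 0 0 0 0 -1'
```

```text
time: 8.15
tcp_pos: [0.4483, -0.3141, -0.0065]
tcp_rot: [-1.086, -1.383, 1.383]
force: [-0.2, -0.5, 0.2]
grip_width: 0.0003
time: 8.4
tcp_pos: [0.4484, -0.3141, -0.0104]
tcp_rot: [-1.086, -1.383, 1.383]
force: [-0.7, -0.2, 0.4]
grip_width: 0.0
time: 8.65
tcp_pos: [0.4484, -0.3141, -0.0144]
tcp_rot: [-1.086, -1.383, 1.383]
force: [-0.1, 0.6, 0.9]
grip_width: -0.0
```

The reported TCP is already below the bench with no contact, so the offset is real. I'll continue gently.

```bash
python3 -m pendant '0 .003 0 0 0 0 -1;0 0 0 0 0 0 -1'; python3 -m pendant '0 .003 0 0 0 0 -1;0 0 0 0 0 0 -1';python3 -m pendant '0 .003 0 0 0 0 -1;0 0 0 0 0 0 -1';python3 -m pendant '0 .003 0 0 0 0 -1;0 0 0 0 0 0 -1'
```

```text
time: 8.9
tcp_pos: [0.4484, -0.3142, -0.0173]
tcp_rot: [-1.086, -1.383, 1.383]
force: [0.4, 0.6, -0.3]
grip_width: -0.0002
time: 9.15
tcp_pos: [0.4484, -0.3142, -0.0203]
tcp_rot: [-1.086, -1.383, 1.383]
force: [0.9, -0.2, -0.1]
grip_width: 0.0002
time: 9.4
tcp_pos: [0.4484, -0.3142, -0.0234]
tcp_rot: [-1.086, -1.383, 1.383]
force: [0.2, -0.3, -0.2]
grip_width: 0.0
time: 9.65
tcp_pos: [0.4484, -0.3142, -0.0264]
tcp_rot: [-1.086, -1.383, 1.383]
force: [0.2, -0.0, 0.7]
grip_width: -0.0005
```

```bash
python3 -m pendant '0 .003 0 0 0 0 -1;0 0 0 0 0 0 -1'; python3 -m pendant '0 .003 0 0 0 0 -1;0 0 0 0 0 0 -1';python3 -m pendant '0 .003 0 0 0 0 -1;0 0 0 0 0 0 -1'
```

```text
time: 9.9
tcp_pos: [0.4484, -0.3142, -0.0293]
tcp_rot: [-1.086, -1.383, 1.383]
force: [-0.7, -0.0, -0.0]
grip_width: -0.0001
time: 10.15
tcp_pos: [0.4486, -0.3143, -0.0322]
tcp_rot: [-1.086, -1.383, 1.383]
force: [-0.2, 1.2, 0.1]
grip_width: -0.0
time: 10.4
tcp_pos: [0.4487, -0.3144, -0.0324]
tcp_rot: [-1.087, -1.384, 1.381]
force: [-8.0, 4.8, 34.8]
grip_width: 0.0001
```

The bench was touched at reported TCP z = -0.0322 (35 N), so the true shut tips are 32 mm behind the reported TCP. I'll work with that from here: tip z = reported z + 0.032. Regrasping.

```bash
python3 -m pendant '0 -.04 0 0 0 0 1;0 -.035 0 0 0 0 1;0 0 -.047 0 0 0 1;0 0 0 0 0 0 1;0 .03 0 0 0 0 1;0 .038 0 0 0 0 1;0 0 0 0 0 0 1;0 0 0 0 0 0 1'; python3 - <<'E'
from h import *
to((.4942,-.3035,-.028))
E
python3 -m pendant '0 0 0 0 0 0 -1;0 0 0 0 0 0 -1;0 0 0 0 0 0 -1;0 0 0 0 0 0 -1;0 0 0 0 0 0 -1;0 0 0 0 0 0 -1;0 0 0 0 0 0 -1' 30
```

```text
time: 11.4
tcp_pos: [0.4942, -0.3037, -0.0274]
tcp_rot: [-1.087, -1.383, 1.383]
force: [0.2, -0.0, -0.0]
grip_width: 0.0857
yaw 103.67 tilt [ 2.e-04 -4.e-04 -1.e+00] tool shift mm [ 0.2  0.6 -0. ]
time: 12.28
tcp_pos: [0.4946, -0.3033, -0.0275]
tcp_rot: [-1.087, -1.384, 1.383]
force: [-1.6, 0.9, 5.5]
grip_width: 0.0231
```

```bash
python3 -m pendant '0 -.055 0 0 0 0 -1;0 -.055 0 0 0 0 -1;.0476 0 -.0184 0 0 0 -1;.0476 0 -.0184 0 0 0 -1;.0476 0 -.0184 0 0 0 -1;.0476 0 -.0184 0 0 0 -1;.0476 0 -.0184 0 0 0 -1;.0476 0 -.0184 0 0 0 -1;.0476 0 -.0184 0 0 0 -1;.0476 0 -.0184 0 0 0 -1'
python3 -m pendant '0 0 0 0 0 0 -1;0 0 0 0 0 0 -1;0 0 0 0 0 0 -1'
python3 - <<'E'
from h import *
to((.5473,.1013,.0825))
s=snap('wrist','w4.png'); cv2.imwrite('pics/w4c.png',cv2.resize(s['pixels'][90:270,150:360,::-1],None,fx=3.5,fy=3.3,interpolation=cv2.INTER_CUBIC))
for p in [(.5473,.1013,.083),(.5473,.1013,.058),(.5473,.1013,.14)]: print(proj(s,p), (proj(s,p)-[150,90])*[3.5,3.3])
E
```

```text
time: 13.52
tcp_pos: [0.547, 0.1033, 0.0819]
tcp_rot: [-1.087, -1.383, 1.383]
force: [0.9, 0.2, 0.2]
grip_width: 0.0229
time: 13.9
tcp_pos: [0.5469, 0.0999, 0.0819]
tcp_rot: [-1.088, -1.381, 1.382]
force: [0.7, 0.6, -0.4]
grip_width: 0.0229
yaw 103.56 tilt [-3.e-04 -7.e-04 -1.e+00] tool shift mm [ 1.3 -0.6 -0.7]
[255.47514215 218.47491055] [369.16299754 423.9672048 ]
[255.45405248 205.21778857] [369.08918367 380.21870228]
[255.55197675 266.77368726] [369.43191862 583.35316797]
```

View pics/w4c.png

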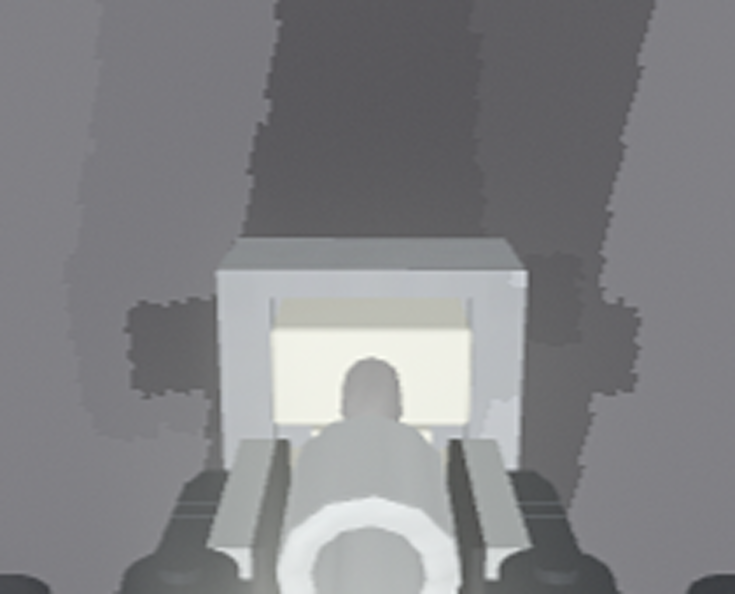

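The sleeve ring is centred at about (368.5,576) and the pin at about (372,383 at its foot). The projected targets were x=369 and y=583, so I correct by about +0.7 mm in tool x and -1.6 mm in tool z, then descend.

```bash
python3 -m pendant '.0007 .01 -.0016 0 0 0 -1;0 .01 0 0 0 0 -1;0 .005 0 0 0 0 -1;0 .005 0 0 0 0 -1;0 0 0 0 0 0 -1;0 0 0 0 0 0 -1'; python3 -m pendant '0 .004 0 0 0 0 -1;0 .003 0 0 0 0 -1;0 0 0 0 0 0 -1'
```

```text
time: 14.7
tcp_pos: [0.5486, 0.1028, 0.0521]
tcp_rot: [-1.087, -1.383, 1.383]
force: [-0.1, 0.6, 0.2]
grip_width: 0.0227
time: 15.08
tcp_pos: [0.5481, 0.1024, 0.0445]
tcp_rot: [-1.086, -1.382, 1.384]
force: [-0.7, -0.5, -1.4]
grip_width: 0.023
```

The sleeve bottom is now at about .072, below the pin tip at .083, with no force, so it is on the pin.

```bash
python3 -m pendant '0 .004 0 0 0 0 -1;0 .004 0 0 0 0 -1;0 .003 0 0 0 0 -1;0 0 0 0 0 0 -1;0 0 0 0 0 0 -1'; python3 -m pendant '0 .002 0 0 0 0 -1;0 .001 0 0 0 0 -1;0 0 0 0 0 0 -1';python3 -m pendant '0 .0015 0 0 0 0 -1;0 0 0 0 0 0 -1'
```

```text
time: 15.7
tcp_pos: [0.5482, 0.1028, 0.0338]
tcp_rot: [-1.086, -1.383, 1.383]
force: [-0.9, -0.8, -0.6]
grip_width: 0.0231
time: 16.08
tcp_pos: [0.5485, 0.1027, 0.0309]
tcp_rot: [-1.087, -1.383, 1.383]
force: [-0.6, -1.4, -0.1]
grip_width: 0.0229
time: 16.32
tcp_pos: [0.5487, 0.1025, 0.0304]
tcp_rot: [-1.087, -1.383, 1.382]
force: [-3.7, -3.9, 10.5]
grip_width: 0.0231
```

Contact at the expected seat height, with the sleeve bottom at ≈.058. Now I let go, rise and check.

```bash
python3 -m pendant '0 0 0 0 0 0 1;0 0 0 0 0 0 1;0 0 0 0 0 0 1;0 0 0 0 0 0 1;0 0 0 0 0 0 1;0 -.05 0 0 0 0 1;0 -.04 0 0 0 0 1;0 0 -.0 0 0 0 1;0 0 0 0 0 0 1'
python3 - <<'E'
from h import *
to((.589,.1115,.05))
s=snap('wrist','w5.png'); cv2.imwrite('pics/w5c.png',cv2.resize(s['pixels'][110:290,150:360,::-1],None,fx=3.5,fy=3.3,interpolation=cv2.INTER_CUBIC))
q=lambda p:((proj(s,p)-[150,110])*[3.5,3.3]).round(1)
for p in [(.5473,.1013,.088),(.589,.1115,.084),(.589,.1115,.038)]: print(q(p))
E
```

```text
time: 17.45
tcp_pos: [0.5479, 0.1028, 0.119]
tcp_rot: [-1.086, -1.383, 1.384]
force: [-0.5, -0.1, -0.6]
grip_width: 0.0858
yaw 103.72 tilt [-6.e-04  1.e-04 -1.e+00] tool shift mm [ -1.3  68.9 -42. ]
[356.3 295.9]
[357.1 464.6]
[358.8 386.2]
```

View pics/w5c.png

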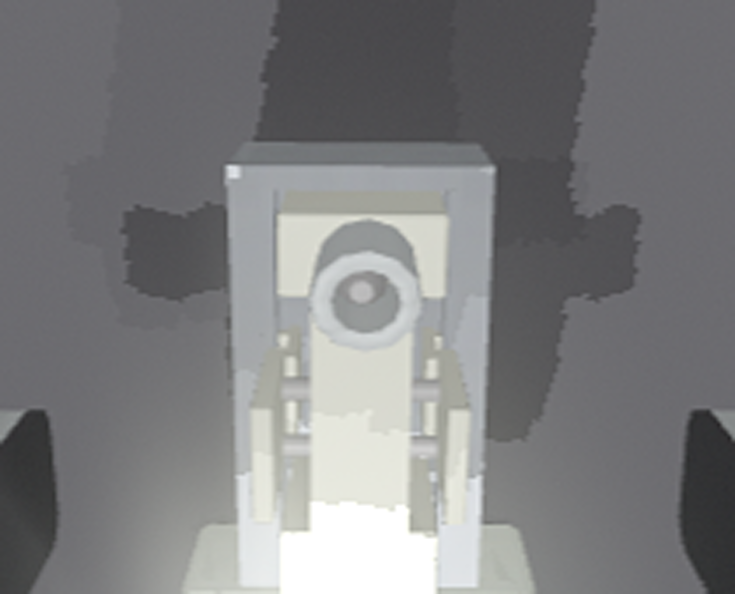

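Sleeve A is seated: its ring is centred at about (366,300) with the pin tip showing in the bore at (361,292). The catch plates lie between x=250 and 470, y=405–522, so their centre is (360,463) against a predicted (357,465). I'll move over the catches and lower the open jaws.

```bash
python3 -m pendant '-.0006 0 -.042 0 0 0 1;0 0 0 0 0 0 1;0 .04 0 0 0 0 1;0 .04 0 0 0 0 1;0 .015 0 0 0 0 1;0 .0085 0 0 0 0 1;0 0 0 0 0 0 1;0 0 0 0 0 0 1'
python3 - <<'E'
from h import *
to((.589,.1115,.015))
E
python3 -m pendant '0 0 0 0 0 0 -1;0 0 0 0 0 0 -1;0 0 0 0 0 0 -1;0 0 0 0 0 0 -1;0 0 0 0 0 0 -1;0 0 0 0 0 0 -1;0 0 0 0 0 0 -1' 60
```

```text
time: 18.5
tcp_pos: [0.5903, 0.1123, 0.0171]
tcp_rot: [-1.088, -1.385, 1.382]
force: [0.2, 0.4, -0.1]
grip_width: 0.0851
yaw 103.7 tilt [ 1.9e-03  6.0e-04 -1.0e+00] tool shift mm [-0.4  2.1  1.5]
time: 19.38
tcp_pos: [0.5904, 0.1114, 0.0178]
tcp_rot: [-1.089, -1.384, 1.381]
force: [-2.8, -2.8, 14.0]
grip_width: 0.031
```

```bash
python3 - <<'E'
from h import *
s=snap('wrist','w6.png'); cv2.imwrite('pics/w6c.png',cv2.resize(s['pixels'][150:350,150:362,::-1],None,fx=3.4,fy=3,interpolation=cv2.INTER_CUBIC))
E
```

```text
(no output)
```

View pics/w6c.png

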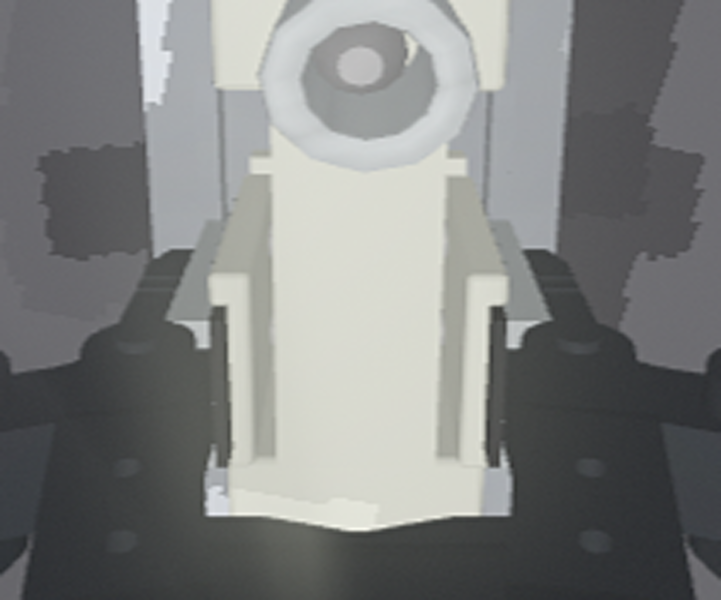

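The plates are pinched (outer faces at x=209–507) with the pads against them, and the sleeve is still on the pin at (367,80) with the pin tip in its bore. I'll lift gently.

```bash
python3 -m pendant '0 -.004 0 0 0 0 -1;0 -.006 0 0 0 0 -1;0 -.01 0 0 0 0 -1;0 -.015 0 0 0 0 -1;0 -.015 0 0 0 0 -1;0 0 0 0 0 0 -1'; python3 -m pendant '0 -.015 0 0 0 0 -1;0 -.02 0 0 0 0 -1;0 -.02 0 0 0 0 -1;0 -.01 0 0 0 0 -1;0 -.005 0 0 0 0 -1;0 0 0 0 0 0 -1;0 0 0 0 0 0 -1;0 0 0 0 0 0 -1'
python3 - <<'E'
from h import *
w=snap('wrist','w7.png'); s=snap('scene','s2.png'); u,v=proj(s,(.58,.11,.15)); x,y=int(u)-50,int(v)-45
a=cv2.resize(w['pixels'][150:350,150:362,::-1],(424,400),interpolation=cv2.INTER_CUBIC);b=cv2.resize(s['pixels'][y:y+106,x:x+100,::-1],(376,400),interpolation=cv2.INTER_CUBIC)
cv2.imwrite('pics/f.png',np.hstack([a,b])); o=env.get_obs(); print(o['tcp_pos'],o['force'],o['grip_width'])
E
```

```text
time: 20.18
tcp_pos: [0.5907, 0.1127, 0.0678]
tcp_rot: [-1.088, -1.386, 1.381]
force: [0.1, 0.5, -4.0]
grip_width: 0.0304
time: 21.18
tcp_pos: [0.589, 0.112, 0.1353]
tcp_rot: [-1.086, -1.382, 1.384]
force: [-0.5, 0.1, -4.7]
grip_width: 0.0301
[0.58916546 0.11204436 0.13551017] [ 0.40605161 -0.53780624 -3.36311569] 0.030657889168838208
```

View pics/f.png

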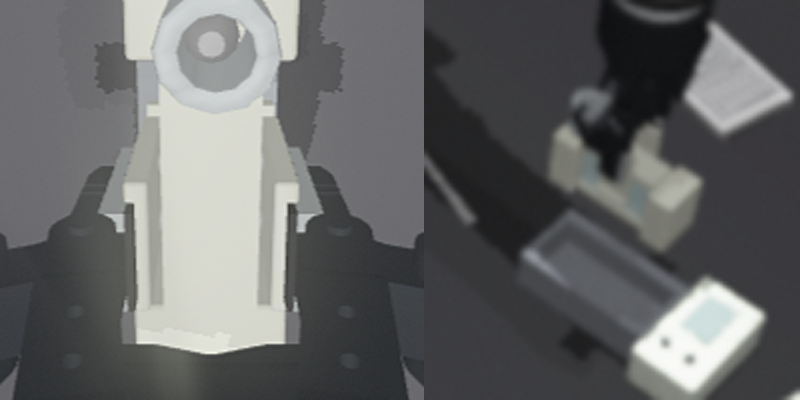

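The cassette hangs level and clear of the dock, with the sleeve still on the pin (left panel (215,45)) and the catches pinched. I'm handing in.

```bash
python3 -c "
from bench import env
print(env.close_job())"
```

```text
the job is handed in; nothing more can be done
None
```

I put the 14 mm sleeve fully down on the pin and let go. I then pinched both catches and lifted the cassette about 118 mm straight up. I handed the job in at about 21 s with the cassette still held at 60 N; no verdict was reported.

**Last checks:**
- **Cassette:** the final pictures show it level and clear of the dock, with the sleeve on the pin. The wrist force of 3–5 N fits its weight.
- **Sleeve:** it met the seat with its lower end about 58 mm above the bench, as expected.
- **Tight sleeve and bystanders:** I never touched the tight sleeve or the other things on the bench. I did not measure their positions again at the end.

**What failed or disagreed:**
- **First grasp missed:** the fingers closed above the sleeve without touching it. Touching the bench with the shut fingers showed the real tips about 32 mm behind the reported tool point, and I allowed for that in every later move.
- **Grip width:** it read 30–31 mm on the pinched catches, where 36 mm was expected. The sleeve also read about 1 mm small, and the pictures show the catches pressed in. I could not read the catch travel directly.

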